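# Swap the unit on the scan rest and scan it

## Task

The unit on the sloped rest has already been scanned: lay it flat, label up, in the black tray, and put the other unit from the bench in its place on the rest the same way (label up, connector end uphill, straight along the rest, down against the lip). Only once that unit sits there let go, squeeze the scanner's trigger all the way in against the grip, hold it a moment, and release it. Set the units down rather than dropping them, and leave everything else on the bench where it is.

Things in the scene. Friction and masses are not known exactly. Their poses are not given: they have to be found in the camera images.
- unit_done: the unit already scanned, lying on the sloped rest at the start: aluminium enclosure 130 x 50 x 40 mm (along its x, y, z) with black end caps, a paper label with dark stripes on its top (+z) face and a brass connector stub, 16 mm across and 14 mm long, in the middle of its +x end; about 0.3 kg; origin at the centre of its underside
- unit_new: the unit to be scanned, lying flat, label up, on the bench at the start: the same aluminium enclosure 130 x 50 x 40 mm (along its x, y, z) with black end caps, a paper label with dark stripes on its top (+z) face and a brass connector stub, 16 mm across and 14 mm long, in the middle of its +x end; about 0.3 kg; origin at the centre of its underside
- unit_new_plug (a point): the free end of the connector stub of unit_new: 79 mm along +x from its origin and 20 mm up
- rest: fixed sloped rest: a narrow aluminium plate 36 mm wide (narrower than a unit, so that the fingers pass on both sides) and 119 mm long, sloping up at 25 degrees along its +x, on a column 30 mm wide and a base 115 x 80 x 10 mm; a lip 12 mm high across its lower end. Origin at the centre of the base's underside; its x points uphill, level
- rest_seat (a point): the point on the plate's upper surface, 85 mm above the bench over the rest's origin, where the origin of a unit lies when it sits against the lip; its x axis points up the slope, z is normal to the plate. The lip's inner face is 66 mm down the slope from here; the plate's upper end is 48 mm up the slope
- scanner: pistol scanner, grey and black, fixed lying on its side on a post and steel base; origin under the barrel on the bench. It looks along its +x, level, towards the rest; the barrel (x from -50 to +100 mm, y +-36 mm) reaches from 81 to 159 mm above the bench; the level grip, 36 mm (x) by 34 mm (z), runs from the barrel along +y to y = 141 mm, with its axis 120 mm above the bench and nothing below it
- scanner_pinch (a point): a point on the grip's axis, 80 mm along the scanner's +y and 120 mm above the bench, axes as the scanner's; beside it, on the grip's +x side, is the trigger. The grip's back is at x = -18 mm from here, the trigger's front face at x = +40 mm when released and +27 mm when fully squeezed: pinch along x from above
- trigger (a joint): the scanner's black trigger lever, 70 mm long, 10 mm thick and 24 mm high, hinged about the vertical at its end by the barrel (scanner x = 22 mm, y = 36 mm), lying along the +x side of the grip; 0 released (sprung out), 0.30 rad fully squeezed; about 8 N at the middle
- tray: fixed open black tray, 210 x 150 mm outside (its x, y), walls 5 mm thick and 28 mm high, floor 5 mm thick; origin at the centre of its underside
- bottle: bystander: clear bottle with red cap, 64 mm across, 190 mm high, standing; origin at its foot
- carton: bystander: white carton 70 x 150 x 35 mm; origin at the centre of its underside
- meter: bystander: yellow multimeter lying flat, 180 x 88 x 49 mm; origin at the centre of its underside
- spool: bystander: grey solder spool, 64 mm across, 50 mm high; origin at its foot
- driver: bystander: screwdriver 190 mm long lying along its x
- tin: bystander: steel tin 72 mm across, 45 mm high; origin at its foot
Not all that is in view belongs to the job. Leave any blue or red look-alike of the unit_new alone. Leave any green look-alike of the unit_done alone.

How it is judged:
On the way, in this order (a step that is already met when the one before it is completed fails the run):
1. the scanned unit lies in the tray and the other unit sits on the rest, label up, connector uphill, against the lip, let go (x of unit_new in the frame of rest_seat between -0.01 and 0.01 m and y of unit_new in the frame of rest_seat between -0.012 and 0.012 m and z of unit_new in the frame of rest_seat between -0.006 and 0.006 m and x of unit_new_plug in the frame of rest_seat above 0.06 m and angle between the x axis of unit_new and the x axis of rest_seat, either way round below 0.15 rad and angle between unit_new's own z axis and vertical below 0.65 rad and x of unit_done in the frame of tray between -0.09 and 0.09 m and y of unit_done in the frame of tray between -0.06 and 0.06 m and z of unit_done in the frame of tray below 0.012 m and angle between unit_done's own z axis and vertical below 0.12 rad and linear speed of each of unit_new, unit_done below 0.02 m/s and contact force between the fingers and unit_new below 0.1 N and contact force between the fingers and unit_done below 0.1 N), for 0.2 s.
2. the trigger is squeezed all the way in with the unit on the rest (value of joint trigger above 0.27 rad and x of unit_new in the frame of rest_seat between -0.01 and 0.01 m and y of unit_new in the frame of rest_seat between -0.012 and 0.012 m and z of unit_new in the frame of rest_seat between -0.006 and 0.006 m and x of unit_new_plug in the frame of rest_seat above 0.06 m and angle between the x axis of unit_new and the x axis of rest_seat, either way round below 0.15 rad and angle between unit_new's own z axis and vertical below 0.65 rad), for 0.2 s.
3. the trigger is released and back out (value of joint trigger below 0.04 rad), for 0.2 s.
At the end, for the whole second after the job is handed in: New unit on the rest within 10 mm along, 12 mm across, 6 mm in height of the seat and 0.15 rad of the slope's line, label up, connector uphill; scanned unit flat (0.12 rad), label up, on the tray's floor; both still and let go; trigger back out (under 0.04 rad) (all of step 1 and value of joint trigger below 0.04 rad); the robot touches nothing.
It fails at once if the trigger is pulled (over 0.15 rad) while the new unit is not in its place on the rest (value of joint trigger above 0.15 rad and not (x of unit_new in the frame of rest_seat between -0.01 and 0.01 m and y of unit_new in the frame of rest_seat between -0.012 and 0.012 m and z of unit_new in the frame of rest_seat between -0.006 and 0.006 m and x of unit_new_plug in the frame of rest_seat above 0.06 m and angle between the x axis of unit_new and the x axis of rest_seat, either way round below 0.15 rad and angle between unit_new's own z axis and vertical below 0.65 rad)).
It fails at once if a unit is dropped: it comes down on the tray or the rest at over 0.55 m/s ((horizontal distance between unit_done and tray below 0.1 m and z of unit_done in the frame of tray below 0.02 m and linear speed of unit_done above 0.55 m/s) or (horizontal distance between unit_new and rest_seat below 0.1 m and z of unit_new in the frame of rest_seat below 0.012 m and linear speed of unit_new above 0.55 m/s)).
It fails at once if a bystander is moved by more than 30 mm (distance of any of bottle, carton, meter, spool, driver, tin from where it was at the start of the episode above 0.03 m).
It also fails if it takes over 72 s, if anything falls off the work surface, if the arm or the gripper's body presses on something with over 40 N, if the wrist force passes 120 N, or if a joint passes its speed limit or range.

## Robot

A 6-joint arm with a two-finger parallel gripper is mounted at the origin on the work surface. World frame = base frame: x ahead of the robot, y to its left, z up, the work surface at z = 0. Lengths are in m, angles in rad, forces in N, time in s.
With the tool pointing down it reaches from about 0.35 to 0.975 m from the base axis. Payload 7.1 kg.
Tool frame: the origin (TCP) lies at the very end of the fingers, on their centre line; the grasp point (between the pads) lies 19 mm behind it; z points along the fingers, y is the line along which they close (so a half turn about z gives the same grasp; the last joint's range is limited). The gripper opens to 88 mm and grips with 3 to 60 N. Pads are 20 mm wide; open, the fingers measure 115 mm over their backs; the gripper's body (75 mm by 178 mm) begins 61 mm behind the grasp point.
Start: joints at [1.267, 0.423, 1.63, -0, 1.089, -0.019], TCP at [0.176, 0.6, 0.186] pointing down, gripper open.
Joint ranges: [-3, 3], [-0.9, 2.11], [0.09, 2.58], [-1.31, 4.45], [0.11, 2.69], [-2.54, 2.54]. Speed limits (rad/s): [2.39, 2.39, 3.01, 3.14, 3.14, 3.14].

## Interface

Orientations are given as a 3x3 rotation matrix whose columns are the frame's x, y, z axes.
In Python, from plant import robot, imaging gives the robot as it stands.
- The arm moves only by the tool apply_moves, never from a script. Its argument "commands" is a list of rows, each a list of 5 numbers: the shift along the world's x, y, z in mm, then the turn about the world's z in rad, then the closure, from 0 (fully open) to 1 (shut). In form: [[dx, dy, dz, twist, fingers], ...]. A call has 1 to 12 rows; each row shifts and turns the commanded pose from where the row before left it; what a row does not reach is not made up. A row lasts 1/10 s, in which the tool goes at most 50 mm and 8.59 degrees, less where a joint would pass 70% of its speed; a pose out of reach is approached as far as the arm can. A call is refused whole if a number of a shift passes 50 or a number of a turn 0.15, either way. A call with a gripper value outside its range is refused whole. The fingers move at their own pace and stop on an object; the grip force is fixed at half the most. Time passes only in rows, so rows that do not move let the fingers close. It gives the time, the measured TCP pose, the force, the opening and the grip force at its end, in the units of the state.
- robot.get_obs(): the state, without advancing time (a new reading comes with each control period).
- imaging.grab_frame(name): name is "side" or "top" or "wrist"; returns a dict with "frame" (400x640x3 uint8, red, green, blue), "fx", "fy", "cx", "cy" (pixels), "R" (3x3) and "t" (3): a world point X has camera coordinates R X + t. Camera axes: x right, y down, z forward; pixel columns grow to the right and rows downward; lengths in m; the calibration is good to about 2 mm. A picture is of the moment at which its call begins. There is no depth.
- robot.hand_in(): hands the job in; it is judged then, once.
Trained networks look in the newest picture that a camera, given by its name, has taken for a name from the list of things; names that differ only in an ending like _2 or _b are one class to them, and where a whole thing is asked for, a point or a joint stands for the part that bears it (a point fixed in the world has none). Each returns a list of dicts, best first, with "confidence" (0 to 1); they miss things now and then, are a little off and sometimes report something else, mostly with a low value. They report only what shows in the picture. A call takes as long as a camera call. They do not tell look-alikes from the thing itself.
- imaging.look_for(camera, label): "point" ([column, row] in pixels, amid what is visible of it).
- imaging.silhouettes(camera, label): "region" (400x640 bool, what is visible of it) and "point" ([column, row] in pixels, amid what is visible of it).
The state is a dict: "time_s": time; "q": joint angles; "joint_vel": joint speeds; "joint_efforts": joint torques, N m; "eef_pos": TCP position; "ee_rot": TCP orientation; "wrist_force": force on the tool from outside, world axes, zero at the start; "wrist_torque": the same for the moment, N m; "width": opening from 0.0 (shut) to 1.0 (fully open); "grasp_force": force on a finger pad.
Only numpy, scipy, OpenCV 4.12 (cv2) and the standard library are available. Lean on these libraries where they do the work, as an engineer would, in place of code of your own. Each camera call takes 0.05 s, during which the arm holds its last target. There are 200 camera calls.

## Working session

There is one attempt and no reset: what is moved stays moved. The work goes in short steps, Python scripts to look and compute and a tool call to move; the robot and the scene stay as the last step left them, time stands still between calls to the robot, and variables do not carry over. Pictures are saved under pics/ and viewed, at most 10 in all, crops included, and the job is handed in when it is done.

Besides the shell and the picture viewer there is one more tool, called after "Request:" as name(argument=value, ...) on one line, values as JSON. apply_moves: Moves the arm, as the interface text tells. Its arguments: {"type":"object","properties":{"commands":{"type":"array","items":{"type":"array","items":{"type":"number"}}}},"required":["commands"]}

```bash
ls; mkdir -p pics; python3 - <<'E'
from plant import robot, imaging
import cv2, numpy as np
for n in ("side","top"):
    f=imaging.grab_frame(n); cv2.imwrite(f"pics/{n}0.png",f["frame"][:,:,::-1])
    print(n,f["fx"],f["cx"],f["cy"],np.round(f["R"],4).tolist(),np.round(f["t"],4).tolist())
    for l in ["unit_done","unit_new","rest","scanner","trigger","tray","bottle","carton","meter","spool","driver","tin"]:
        print(l,[(np.round(d["point"]).tolist(),round(d["confidence"],2)) for d in imaging.look_for(n,l)])
o=robot.get_obs(); print(o)
E
```

```text
pics
side 413.8338787823277 324.4478522637199 198.66013241396914 [[0.7644, -0.6447, 0.0029], [-0.4424, -0.5278, -0.725], [0.469, 0.5529, -0.6887]] [-0.4149, 0.236, 1.3522]
unit_done [([269.0, 138.0], 0.68), ([218.0, 190.0], 0.59)]
unit_new [([348.0, 220.0], 0.94), ([343.0, 294.0], 0.79), ([406.0, 338.0], 0.64)]
rest [([352.0, 178.0], 0.22)]
scanner [([302.0, 176.0], 0.92), ([342.0, 219.0], 0.2)]
trigger [([284.0, 169.0], 0.58), ([269.0, 159.0], 0.15)]
tray [([390.0, 256.0], 0.6), ([302.0, 176.0], 0.36)]
bottle [([384.0, 182.0], 0.89)]
carton [([425.0, 230.0], 0.62)]
meter [([234.0, 169.0], 0.64)]
spool [([303.0, 142.0], 0.73)]
driver [([350.0, 178.0], 0.62)]
tin [([259.0, 182.0], 0.77)]
top 383.54914733887296 314.82092801420004 198.56600297496325 [[0.0176, -0.9997, -0.0173], [-0.9951, -0.0158, -0.0979], [0.0976, 0.0189, -0.995]] [-0.0811, 0.4712, 1.1828]
unit_done [([176.0, 173.0], 0.69)]
unit_new [([488.0, 245.0], 0.93), ([341.0, 191.0], 0.91), ([411.0, 253.0], 0.75)]
rest [([192.0, 187.0], 0.81), ([408.0, 187.0], 0.19)]
scanner [([259.0, 183.0], 0.86)]
trigger []
tray [([410.0, 189
[... 303 characters left out ...]
 1.08859288e+00, -1.89691613e-02]), 'joint_vel': array([-0.00041988, -0.00017988, -0.00010765, -0.00019332,  0.00074125,
       -0.00072575]), 'joint_efforts': array([-8.72099235e-05, -5.44566035e+01, -2.74045694e+01,  6.44362927e-02,
        1.68238487e-02, -4.42258965e-05]), 'eef_pos': array([0.1755915 , 0.59981886, 0.18618585]), 'ee_rot': array([[-9.59705628e-01,  2.81007310e-01,  1.69403950e-05],
       [ 2.81007310e-01,  9.59705628e-01,  1.52608073e-05],
       [-1.19693940e-05,  1.94062575e-05, -1.00000000e+00]]), 'wrist_force': array([ 0.93626408, -0.34893464, -0.3435084 ]), 'wrist_torque': array([-0.05588818,  0.01746442,  0.01073341]), 'grasp_force': 0.0, 'width': 0.996283646966842}
```

```bash
python3 - <<'E'
import cv2
a=cv2.imread("pics/top0.png")[90:310,120:540]; cv2.imwrite("pics/top0c.png",cv2.resize(a,(800,419),interpolation=cv2.INTER_CUBIC))
a=cv2.imread("pics/side0.png")[110:360,190:470]; cv2.imwrite("pics/side0c.png",cv2.resize(a,(672,600),interpolation=cv2.INTER_CUBIC))
E
```

```text
(no output)
```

View pics/top0c.png

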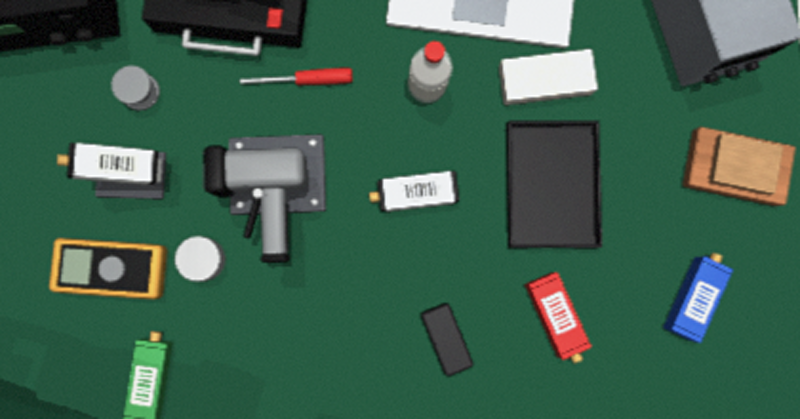

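View pics/side0c.png

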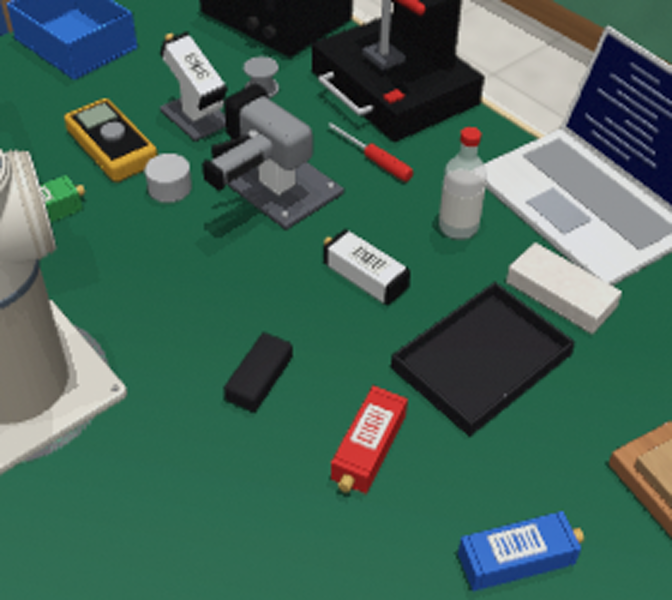

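The top crop shows unit_done on the rest at about (176,173) and unit_new at about (338,190), both with connectors towards +y. The tray is at (410,186) and the scanner at (259,183), with its grip pointing at the robot. The red, blue and green units and the black block are decoys.

```bash
cat > h.py <<'E'
import numpy as np, cv2
from scipy.optimize import minimize
from scipy.spatial.transform import Rotation as Ro
from plant import robot, imaging
def box(x0,x1,y0,y1,z0,z1): return np.array([[x,y,z] for x in(x0,x1) for y in(y0,y1) for z in(z0,z1)],float)
UNIT=[box(-.065,.065,-.025,.025,0,.04),box(.065,.079,-.008,.008,.012,.028)]
TRAY=[box(-.105,.105,-.075,.075,0,.028)]
def rot(yaw,pitch=0): return Ro.from_euler('ZY',[yaw,-pitch]).as_matrix()
def proj(f,P):
    c=P@np.array(f["R"]).T+np.array(f["t"]); return np.c_[f["fx"]*c[:,0]/c[:,2]+f["cx"],f["fy"]*c[:,1]/c[:,2]+f["cy"]]
def render(f,parts,p,pitch):
    S=4; im=np.zeros((400*S,640*S),np.uint8)
    for b in parts:
        u=proj(f,b@rot(p[3],pitch).T+p[:3])
        cv2.fillConvexPoly(im,cv2.convexHull(np.round(((u+.5)*S-.5)*16).astype(np.int32)),255,shift=4)
    return cv2.resize(im,(640,400),interpolation=cv2.INTER_AREA)/255.
def fit(views,parts,p0,pitch=0,free=(0,1,2,3)):
    free=list(free); p0=np.array(p0,float)
    B=[cv2.GaussianBlur(m.astype(float),(0,0),1) for f,m in views]
    def full(v): p=p0.copy(); p[free]+=v*np.array([.01,.01,.01,.1])[free]; return p
    def cost(v):
        return sum(((cv2.GaussianBlur(render(f,parts,full(v),pitch),(0,0),1)-b)**2).sum()/b.sum() for (f,m),b in zip(views,B))
    r=minimize(cost,np.zeros(len(free)),method='Nelder-Mead',options=dict(initial_simplex=np.vstack([np.zeros(len(free)),np.eye(len(free))]),xatol=.01,fatol=1e-4,maxiter=200))
    return full(r.x),r.fun
def ray(f,uv,z):
    R=np.array(f["R"]);C=-R.T@np.array(f["t"]);d=R.T@np.array([(uv[0]-f["cx"])/f["fx"],(uv[1]-f["cy"])/f["fy"],1]); return C+d*(z-C[2])/d[2]
def tri(obs):
    A=np.zeros((3,3));b=np.zeros(3)
    for f,uv in obs:
        R=np.array(f["R"]);C=-R.T@np.array(f["t"]);d=R.T@np.array([(uv[0]-f["cx"])/f["fx"],(uv[1]-f["cy"])/f["fy"],1]);d/=np.linalg.norm(d)
        M=np.eye(3)-np.outer(d,d);A+=M;b+=M@C
    return np.linalg.solve(A,b)
def mask(cam,labels,uv,maxd=25):
    best=None
    for l in labels:
        for s in imaging.silhouettes(cam,l):
            d=np.hypot(*(np.array(s["point"])-uv))
            if d<maxd and (best is None or d<best[0]): best=(d,s["region"])
    return None if best is None else best[1]
E
python3 - <<'E'
from h import *
T=imaging.grab_frame("top");S=imaging.grab_frame("side")
for nm,parts,uvt,uvs,lab,pitch,z in [("new",UNIT,(338,190),(343,220),["unit_new","unit_done"],0,0),("done",UNIT,(176,173),(270,140),["unit_done","unit_new"],np.radians(25),.085),("tray",TRAY,(410,187),(390,256),["tray"],0,0)]:
    mt=mask("top",lab,uvt);ms=mask("side",lab,uvs)
    x,y,_=ray(T,uvt,z+.02); yaw=0 if nm=="tray" else np.pi/2
    V=[(f,m) for f,m in((T,mt),(S,ms)) if m is not None]
    for w in ([V]+[[v] for v in V] if len(V)>1 else [V]):
        p,c=fit(w,parts,[x,y,z,yaw],pitch,(0,1,2,3) if len(w)>1 else (0,1,3)); print(nm,len(V),np.round(p,4),round(c,3))
for l,us in (("scanner",(302,176)),("rest",(350,178))):
    m=mask("top",[l],(259,183) if l=="scanner" else (192,187)); 
    if m is not None:
        v,u=np.nonzero(m); print(l,u.min(),u.max(),v.min(),v.max(),m.sum())
f=imaging.grab_frame("wrist"); cv2.imwrite("pics/w0.png",f["frame"][:,:,::-1]); print(f["fx"],np.round(-np.array(f["R"]).T@f["t"],3),np.round(f["R"],3))
for nm,uv,z in [("grip end top",(263,225),.137),("barrel front",(230,180),.14),("barrel back",(279,180),.14),("base corner",(240,160),.0),("base c2",(290,160),.0),("base c3",(291,200),0),("base c4",(240,201),0)]: print(nm,np.round(ray(T,uv,z),3))
E
```

```text
new 2 [ 0.5014 -0.1491 -0.0032  1.6751] 0.041
new 2 [ 0.5006 -0.1485  0.      1.6856] 0.037
new 2 [ 0.4999 -0.1515  0.      1.6577] 0.005
done 2 [0.5254 0.3378 0.0882 1.5496] 0.014
done 2 [0.5256 0.3392 0.085  1.5536] 0.006
done 2 [0.5288 0.3445 0.085  1.5465] 0.006
tray 2 [ 0.518  -0.3722 -0.0019  0.0085] 0.009
tray 2 [ 0.517  -0.3712  0.      0.0066] 0.003
tray 2 [ 0.5185 -0.3737  0.      0.0141] 0.004
scanner 226 290 161 227 2780
rest 170 206 170 193 337
299.2244963131569 [0.102 0.62  0.384] [[ 0.281  0.96   0.   ]
 [ 0.921 -0.27   0.28 ]
 [ 0.268 -0.079 -0.96 ]]
grip end top [0.384 0.07  0.137]
barrel front [0.51  0.168 0.14 ]
barrel back [0.513 0.028 0.14 ]
base corner [0.597 0.172 0.   ]
base c2 [0.599 0.01  0.   ]
base c3 [0.469 0.003 0.   ]
base c4 [0.463 0.167 0.   ]
```

View pics/w0.png

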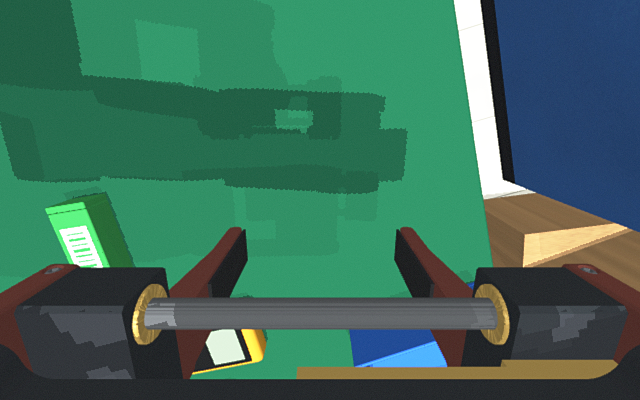

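unit_new, unit_done and the tray all fit at plausible heights. The wrist view shows the fingertips at about row 235, with the ground under the TCP near the image centre. Next I'll look from above unit_done.

Request:
apply_moves(commands=[[20,-14,40,-0.12,0],[30,-25,40,-0.12,0],[35,-26,30,-0.12,0],[35,-26,10,-0.12,0],[35,-26,0,-0.12,0],[35,-26,0,-0.12,0],[35,-26,0,-0.12,0],[35,-26,0,-0.12,0],[35,-26,0,-0.12,0],[30,-23,0,-0.12,0],[25,-18,0,-0.106,0],[0,0,0,0,0]])

```text
time_s: 3.25
eef_pos: [0.5231, 0.3395, 0.3001]
ee_rot: [[0.026, 1.0, 0.001], [1.0, -0.026, -0.001], [-0.001, 0.001, -1.0]]
wrist_force: [-0.5, 1.0, -0.1]
width: 1.002
grasp_force: 0.0
```

```bash
python3 - <<'E'
from h import *
W=imaging.grab_frame("wrist"); cv2.imwrite("pics/w1.png",W["frame"][:,:,::-1])
uv=proj(W,np.array([[.5255,.338,.11]]))[0]; print(uv)
m=mask("wrist",["unit_done","unit_new"],uv,80)
o=robot.get_obs(); print(o["time_s"],o["eef_pos"],o["ee_rot"][:,1],o["q"])
if m is not None:
    v,u=np.nonzero(m);print(u.min(),u.max(),v.min(),v.max(),m.sum())
    for z in(.085,.088): print(fit([(W,m)],UNIT,[.5255,.338,z,1.55],np.radians(25),(0,1,3)))
    print(fit([(W,m)],UNIT,[.5255,.338,.085,1.55],np.radians(25)))
E
```

```text
[321.82572722 170.02905139]
3.4 [0.51999521 0.34205371 0.30012876] [ 9.99820493e-01 -1.89365340e-02 -6.23682912e-04] [5.62503452e-01 3.15339501e-01 1.51971315e+00 4.02860129e-04
 1.30703074e+00 5.81336011e-01]
303 345 122 222 3709
(array([0.52724406, 0.334098  , 0.085     , 1.5479961 ]), np.float64(0.009067570968308777))
(array([0.52714907, 0.33448624, 0.088     , 1.54752766]), np.float64(0.014370918027350521))
(array([0.52729849, 0.33300598, 0.07874575, 1.55012022]), np.float64(0.004530587050079905))
```

View pics/w1.png

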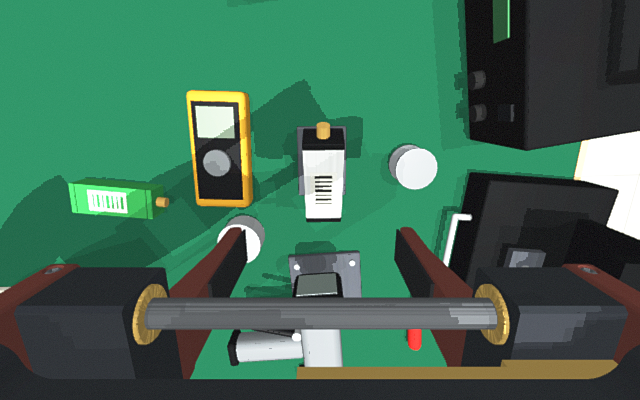

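unit_done is at (322,175) with its connector at the top (+y), and the spool, meter and tin are clear of the fingers. The wrist fit gives x .527, y .334, which agrees with the two fixed cameras to about 4 mm. I'll go down to it.

Request:
apply_moves(commands=[[3.5,-8,-40,-0.003,0],[3.5,-8,-40,0,0],[0,0,-40,0,0],[0,0,-30,0,0],[0,0,-25,0,0],[0,0,-20,0,0],[0,0,-12,0,0],[0,0,0,0,0],[0,0,0,0,0]])

```text
time_s: 4.3
eef_pos: [0.5275, 0.3267, 0.094]
ee_rot: [[0.022, 1.0, 0.001], [1.0, -0.022, 0.0], [0.001, 0.001, -1.0]]
wrist_force: [0.2, 0.8, -0.3]
width: 1.001
grasp_force: 0.0
```

Request:
apply_moves(commands=[[0,0,-6,0,0],[0,0,0,0,0.3],[0,0,0,0,1],[0,0,0,0,1],[0,0,0,0,1],[0,0,0,0,1],[0,0,0,0,1],[0,0,0,0,1]])

```text
time_s: 5.1
eef_pos: [0.5272, 0.3257, 0.0874]
ee_rot: [[0.023, 1.0, -0.001], [1.0, -0.023, -0.0], [-0.0, -0.001, -1.0]]
wrist_force: [-1.9, -1.2, 3.3]
width: 0.56
grasp_force: 30.0
```

Gripped: the opening is 49 mm at 30 N. Now I'll lift it and carry it to the tray.

Request:
apply_moves(commands=[[0,0,15,0,1],[0,0,30,0,1],[0,0,45,0,1],[0,0,45,0,1],[0,0,40,0,1],[0,-25,30,-0.08,1],[-1,-45,0,-0.14,1],[-1,-48,0,-0.14,1],[-1,-48,0,-0.14,1],[-1,-48,0,-0.14,1],[-1,-48,0,-0.14,1],[-1,-48,0,-0.14,1]])

```text
time_s: 6.3
eef_pos: [0.5209, 0.0141, 0.293]
ee_rot: [[0.813, 0.583, 0.001], [0.583, -0.813, -0.0], [0.0, 0.0, -1.0]]
wrist_force: [1.1, -0.9, -2.5]
width: 0.557
grasp_force: 30.0
```

Request:
apply_moves(commands=[[0,-48,0,-0.14,1],[0,-48,0,-0.14,1],[0,-48,0,-0.14,1],[0,-48,0,-0.14,1],[0,-48,0,-0.06,1],[0,-48,0,0,1],[0,-48,0,0,1],[0,-30,0,0,1],[0,-15,0,0,1],[0,0,0,0,1],[0,0,0,0,1]])

```text
time_s: 7.4
eef_pos: [0.5213, -0.3642, 0.2922]
ee_rot: [[1.0, 0.008, -0.0], [0.008, -1.0, 0.001], [-0.0, -0.001, -1.0]]
wrist_force: [-0.2, -0.2, -4.3]
width: 0.558
grasp_force: 30.0
```

Request:
apply_moves(commands=[[-4,-8,-35,0,1],[-3,0,-45,0,1],[0,0,-45,0,1],[0,0,-45,0,1],[0,0,-35,0,1],[0,0,-25,0,1],[0,0,-15,0,1],[0,0,0,0,1],[0,0,-4,0,1],[0,0,-4,0,1],[0,0,-4,0,1],[0,0,0,0,1]])

```text
time_s: 8.6
eef_pos: [0.5145, -0.3731, 0.0355]
ee_rot: [[1.0, 0.008, 0.0], [0.008, -1.0, -0.0], [0.0, 0.0, -1.0]]
wrist_force: [0.0, 0.7, -3.8]
width: 0.56
grasp_force: 30.0
```

Request:
apply_moves(commands=[[0,0,-3,0,1],[0,0,-3,0,1],[0,0,-3,0,1],[0,0,-3,0,1],[0,0,0,0,1]])

```text
time_s: 9.1
eef_pos: [0.5182, -0.375, 0.0255]
ee_rot: [[1.0, 0.008, 0.007], [0.008, -1.0, -0.004], [0.007, 0.004, -1.0]]
wrist_force: [6.2, -0.5, 6.1]
width: 0.556
grasp_force: 30.0
```

Request:
apply_moves(commands=[[0,0,-3,0,1],[0,0,-3,0,1],[0,0,-3,0,1],[0,0,-2,0,1],[0,0,-2,0,1],[0,0,0,0,1],[0,0,0,0,1]])

```text
time_s: 9.8
eef_pos: [0.516, -0.3742, 0.0114]
ee_rot: [[1.0, 0.008, 0.003], [0.008, -1.0, -0.002], [0.003, 0.002, -1.0]]
wrist_force: [4.5, -0.6, 3.6]
width: 0.563
grasp_force: 30.0
```

```bash
python3 - <<'E'
from h import *
f=imaging.grab_frame("side"); a=f["frame"][170:330,310:510,::-1]; cv2.imwrite("pics/s2.png",cv2.resize(a,(750,600),interpolation=cv2.INTER_CUBIC))
E
```

```text
(no output)
```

View pics/s2.png

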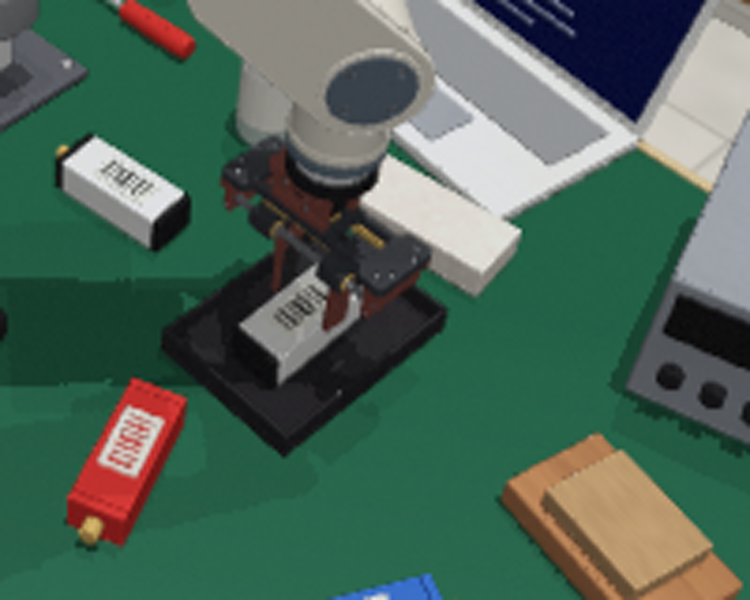

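The unit lies nearly flat in the tray, label up and inside the walls, around crop (300,320). I'll press 2 mm more, open slowly and leave.

Request:
apply_moves(commands=[[0,0,-2,0,1],[0,0,0,0,1],[0,0,0,0,0.4],[0,0,0,0,0.35],[0,0,0,0,0.3],[0,0,0,0,0.2],[0,0,0,0,0.2]])

```text
time_s: 10.55
eef_pos: [0.5141, -0.3729, 0.0081]
ee_rot: [[1.0, 0.008, -0.001], [0.008, -1.0, 0.0], [-0.001, -0.0, -1.0]]
wrist_force: [0.1, -0.1, -1.3]
width: 0.794
grasp_force: 0.0
```

Request:
apply_moves(commands=[[0,0,10,0,0.2],[0,0,30,0,0.1],[0,0,45,0,0],[0,5,50,0.1,0],[0,15,50,0.14,0],[0,20,40,0.14,0],[0,25,30,0.14,0],[0,30,20,0.14,0],[0,30,20,0.14,0],[0,30,0,0.14,0],[-5,30,0,0.14,0],[-5,30,0,0.14,0]])

```text
time_s: 11.75
eef_pos: [0.5041, -0.1575, 0.302]
ee_rot: [[0.331, 0.944, 0.001], [0.944, -0.331, -0.0], [0.0, 0.001, -1.0]]
wrist_force: [0.9, 0.5, 0.2]
width: 1.0
grasp_force: 0.0
```

Request:
apply_moves(commands=[[0,4,0,0.14,0],[0,4,0,0.14,0],[0,0,0,0.14,0],[0,0,0,0,0],[0,0,0,0,0]])

```text
time_s: 12.25
eef_pos: [0.5044, -0.1507, 0.3015]
ee_rot: [[-0.073, 0.997, 0.001], [0.997, 0.073, -0.0], [-0.0, 0.001, -1.0]]
wrist_force: [0.4, -0.1, 0.6]
width: 1.005
grasp_force: 0.0
```

```bash
python3 - <<'E'
from h import *
W=imaging.grab_frame("wrist"); m=mask("wrist",["unit_new"],proj(W,np.array([[.5,-.15,.02]]))[0],60)
o=robot.get_obs(); print(o["time_s"],o["eef_pos"],o["ee_rot"][:,1])
print(None if m is None else (fit([(W,m)],UNIT,[.5,-.15,0,1.67],0,(0,1,3)),fit([(W,m)],UNIT,[.5,-.15,0,1.67],0)))
T=imaging.grab_frame("top");S=imaging.grab_frame("side")
# done in tray
mt=mask("top",["unit_done","unit_new"],proj(T,np.array([[.515,-.373,.03]]))[0]); ms=mask("side",["unit_done","unit_new"],proj(S,np.array([[.515,-.373,.03]]))[0])
V=[(f,q) for f,q in((T,mt),(S,ms)) if q is not None]
if V: print("done",len(V),fit(V,UNIT,[.515,-.373,.005,0],0,(0,1,2,3) if len(V)>1 else (0,1,3)))
# rest: plate predicted from seat
a=T["frame"][150:210,150:230,::-1]; a=cv2.resize(a,(400,300),interpolation=cv2.INTER_CUBIC)
b=S["frame"][110:190,210:310,::-1]; b=cv2.resize(b,(375,300),interpolation=cv2.INTER_CUBIC)
for seat in ((.527,.336,.085),):
    P=np.array([[-.066,-.018,0],[-.066,.018,0],[.048,.018,0],[.048,-.018,0],[-.066,-.018,.012],[-.066,.018,.012]])@rot(1.549,np.radians(25)).T+seat
    for q in (proj(T,P)+.5-[150,150])*5-.5: cv2.circle(a,tuple(np.round(q).astype(int).tolist()),2,(0,0,255),-1)
    for q in (proj(S,P)+.5-[210,110])*3.75-.5: cv2.circle(b,tuple(np.round(q).astype(int).tolist()),2,(0,0,255),-1)
cv2.imwrite("pics/r3.png",np.hstack([a,b]))
E
```

```text
12.35 [ 0.50441939 -0.15090016  0.30121667] [9.97261817e-01 7.39511630e-02 3.05321029e-04]
((array([ 0.50051933, -0.15132509,  0.        ,  1.70028467]), np.float64(0.0057355442950058734)), (array([ 5.00545094e-01, -1.51577184e-01, -1.53217059e-03,  1.70100082e+00]), np.float64(0.005588587087198946)))
done 2 (array([ 0.51184814, -0.36937584,  0.00161856,  0.02382179]), np.float64(0.05400907957912161))
```

View pics/r3.png

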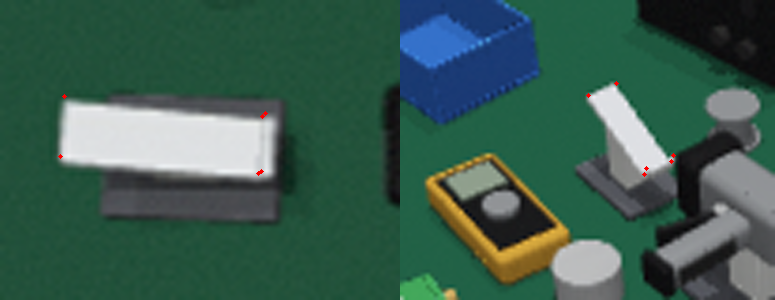

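The predicted plate corners land on the plate: its upper end and lip seam match within about 1 px, so the seat is at about (.5265, .336, .085). unit_done shows flat in the tray. Now I'll pick up unit_new.

Request:
apply_moves(commands=[[-4,-1,-40,0.05,0],[0,0,-45,0,0],[0,0,-45,0,0],[0,0,-45,0,0],[0,0,-40,0,0],[0,0,-35,0,0],[0,0,-25,0,0],[0,0,-15,0,0],[0,0,-5,0,0],[0,0,0,0,0],[0,0,0,0,0]])

```text
time_s: 13.75
eef_pos: [0.5012, -0.152, 0.0067]
ee_rot: [[-0.127, 0.992, 0.001], [0.992, 0.127, -0.0], [-0.001, 0.001, -1.0]]
wrist_force: [-0.4, 0.8, -1.2]
width: 0.997
grasp_force: 0.0
```

Request:
apply_moves(commands=[[0,0,-1,0,0.3],[0,0,0,0,0.5],[0,0,0,0,1],[0,0,0,0,1],[0,0,0,0,1],[0,0,0,0,1],[0,0,0,0,1]])

```text
time_s: 14.45
eef_pos: [0.5005, -0.1518, 0.0049]
ee_rot: [[-0.127, 0.992, -0.0], [0.992, 0.127, -0.0], [-0.0, -0.0, -1.0]]
wrist_force: [0.2, -0.1, 0.1]
width: 0.4
grasp_force: 0.0
```

The opening is below the unit's width with no force, so I'll look before doing anything else.

```bash
python3 - <<'E'
from h import *
o=robot.get_obs(); print(o["time_s"],o["width"],o["grasp_force"],o["eef_pos"])
S=imaging.grab_frame("side"); a=S["frame"][170:270,290:410,::-1]; a=cv2.resize(a,(480,400),interpolation=cv2.INTER_CUBIC)
W=imaging.grab_frame("wrist")["frame"][:,:,::-1]; W=cv2.resize(W[100:,160:480],(320,300)); W=np.vstack([W,np.zeros((100,320,3),np.uint8)])
cv2.imwrite("pics/c4.png",np.hstack([a,W]))
E
```

```text
14.45 0.4004547946571432 0.0 [ 0.50046835 -0.15178902  0.00494226]
```

View pics/c4.png

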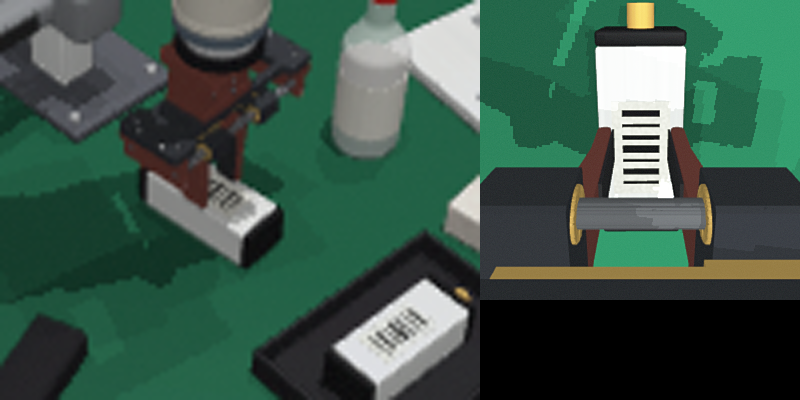

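The fingers straddle the unit and look to be at its sides, so the reading looks wrong. I'll hold and read again.

Request:
apply_moves(commands=[[0,0,0,0,1],[0,0,0,0,1],[0,0,0,0,1]])

```text
time_s: 14.85
eef_pos: [0.5005, -0.1518, 0.0049]
ee_rot: [[-0.127, 0.992, -0.0], [0.992, 0.127, 0.0], [0.0, -0.0, -1.0]]
wrist_force: [0.5, 0.3, -0.3]
width: 0.036
grasp_force: 0.0
```

```bash
python3 - <<'E'
from h import *
S=imaging.grab_frame("side"); a=S["frame"][190:250,310:380,::-1]; a=cv2.resize(a,(466,400),interpolation=cv2.INTER_CUBIC)
W=imaging.grab_frame("wrist"); w=W["frame"][:,:,::-1]; w=cv2.resize(w[100:,160:480],(320,300)); w=np.vstack([w,np.zeros((100,320,3),np.uint8)])
cv2.imwrite("pics/c5.png",np.hstack([a,w]))
o=robot.get_obs();print(o["width"],o["grasp_force"],o["eef_pos"])
print(proj(W,np.array([[.5005,-.152,.005],[.5005,-.152,.04],[.5-.0248,-.155,.04],[.5+.0248,-.1488,.04]])))
E
```

```text
0.006532669553030057 0.0 [ 0.50046247 -0.15175315  0.0049158 ]
[[320.23914725 220.64794678]
 [320.21675024 241.65439272]
 [277.32108505 241.31169265]
 [361.47172356 241.49506906]]
```

View pics/c5.png

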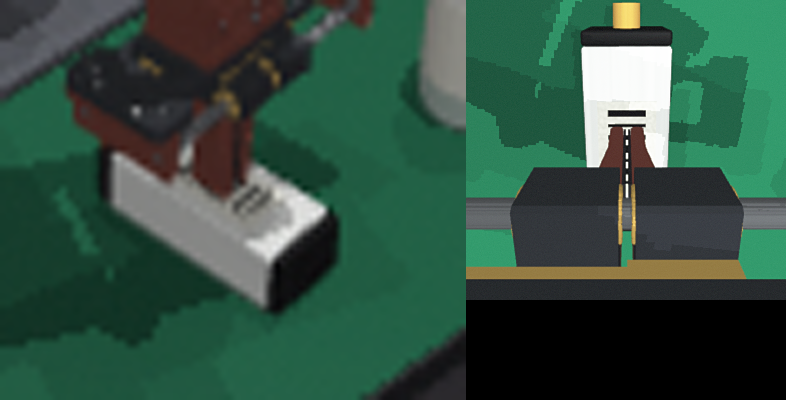

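The fingers have closed fully while the unit stays put, so the pads passed over it or missed it. I'll open, lift and measure the unit again.

Request:
apply_moves(commands=[[0,0,0,0,0.6],[0,0,0,0,0],[0,0,0,0,0],[0,0,0,0,0],[0,0,0,0,0],[0,0,0,0,0],[0,0,0,0,0],[0,0,0,0,0]])

```text
time_s: 15.75
eef_pos: [0.5005, -0.1517, 0.0049]
ee_rot: [[-0.127, 0.992, -0.0], [0.992, 0.127, 0.0], [0.0, -0.0, -1.0]]
wrist_force: [0.4, 0.1, 0.4]
width: 0.695
grasp_force: 0.0
```

```bash
cat > v.py <<'E'
from h import *
W=imaging.grab_frame("wrist"); print(robot.get_obs()["eef_pos"],robot.get_obs()["width"])
m=mask("wrist",["unit_new"],proj(W,np.array([[.5,-.12,.04]]))[0],150)
if m is not None:
    v,u=np.nonzero(m);print(u.min(),u.max(),v.min(),v.max(),m.sum())
    for r in range(v.min(),v.max(),20): c=np.nonzero(m[r])[0]; print(r,c.min() if len(c) else 0,c.max() if len(c) else 0)
r=render(W,UNIT,[.5005,-.1514,0,1.697],0)>.5
for k in range(100,300,20): c=np.nonzero(r[k])[0]; print("pred",k,c.min() if len(c) else 0,c.max() if len(c) else 0)
T=imaging.grab_frame("top");S=imaging.grab_frame("side")
for f,n in((T,"top"),(S,"side")):
    m=mask(n,["unit_new"],proj(f,np.array([[.5,-.15,.02]]))[0],15)
    if m is not None: print(n,m.sum(),(render(f,UNIT,[.5005,-.1514,0,1.697],0)>.5).sum(), fit([(f,m)],UNIT,[.5005,-.1514,0,1.697],0,(0,1,3)))
E
python3 v.py
```

```text
[ 0.50045386 -0.15177124  0.00494178] 0.7431392611370187
273 366 103 330 15277
103 308 332
123 307 333
143 275 364
163 276 364
183 277 364
203 278 363
223 279 362
243 280 361
263 281 361
283 281 360
303 0 0
323 0 0
pred 100 0 0
pred 120 307 334
pred 140 274 367
pred 160 275 366
pred 180 276 365
pred 200 277 364
pred 220 278 363
pred 240 278 362
pred 260 279 361
pred 280 280 360
side 456 669 (array([ 0.49902966, -0.15319324,  0.        ,  1.74977596]), np.float64(0.3098939131737086))
```

All three cameras put the unit between the fingers at bench height, so geometry doesn't explain the miss. I'll open fully, rise 8 mm and close again in small steps.

Request:
apply_moves(commands=[[0,0,4,0,0],[0,0,4,0,0],[0,0,0,0,0],[0,0,0,0,0],[0,0,0,0,1],[0,0,0,0,1],[0,0,0,0,1],[0,0,0,0,1],[0,0,0,0,1]])

```text
time_s: 16.95
eef_pos: [0.5004, -0.1518, 0.0129]
ee_rot: [[-0.127, 0.992, -0.0], [0.992, 0.127, 0.0], [0.0, -0.0, -1.0]]
wrist_force: [0.2, 0.1, 0.3]
width: 0.581
grasp_force: 0.0
```

Request:
apply_moves(commands=[[0,0,0,0,1],[0,0,0,0,1]])

```text
time_s: 17.15
eef_pos: [0.5005, -0.1518, 0.0129]
ee_rot: [[-0.127, 0.992, 0.0], [0.992, 0.127, -0.0], [-0.0, 0.0, -1.0]]
wrist_force: [0.1, -0.0, 0.5]
width: 0.401
grasp_force: 0.0
```

```bash
python3 - <<'E'
from h import *
S=imaging.grab_frame("side");W=imaging.grab_frame("wrist")
P=np.array([[.5005,-.152,z] for z in(.0,.013,.04,.06)]); print(proj(S,P)); print(proj(W,P))
o=robot.get_obs(); print(o["width"],o["grasp_force"],o["wrist_force"])
a=S["frame"][190:250,310:380,::-1]; a=cv2.resize(a,(466,400),interpolation=cv2.INTER_CUBIC)
w=W["frame"][180:330,240:400,::-1]; w=cv2.resize(w,(320,300),interpolation=cv2.INTER_CUBIC); w=np.vstack([w,np.zeros((100,320,3),np.uint8)])
cv2.imwrite("pics/c6.png",np.hstack([a,w]))
E
```

```text
[[342.53530792 224.75623924]
 [342.65409619 222.30174074]
 [342.90541711 217.10874643]
 [343.09570376 213.17689123]]
[[320.24044613 214.44727217]
 [320.23373166 220.64306957]
 [320.21689839 236.17603651]
 [320.20104488 250.80492791]]
0.30911668139852794 0.0 [ 0.11443073  0.53261804 -0.22889087]
```

View pics/c6.png

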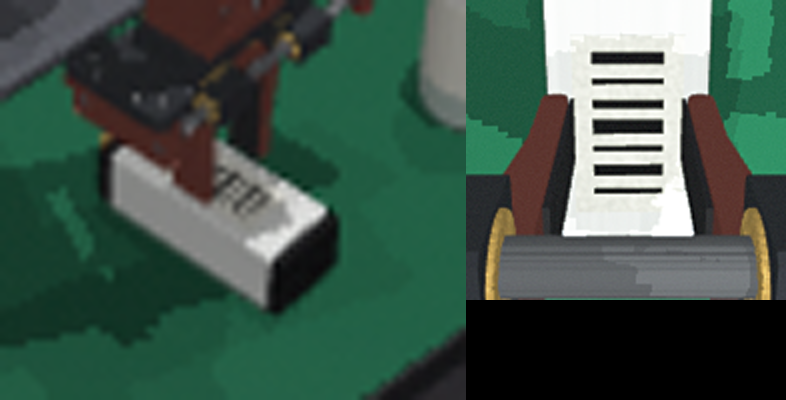

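The wrist view shows both fingertips unobscured at row 228, the same as in free air. So the tips sit above the unit's top, roughly 35 mm above the reported TCP, and unit_done was only held by its top edge. I'll open and feel downwards in small steps, watching the force.

Request:
apply_moves(commands=[[0,0,0,0,0],[0,0,0,0,0],[0,0,0,0,0],[0,0,0,0,0],[0,0,0,0,0],[0,0,0,0,0],[0,0,0,0,0],[0,0,0,0,0],[0,0,-5,0,0],[0,0,-5,0,0],[0,0,-3,0,0],[0,0,0,0,0]])

```text
time_s: 18.45
eef_pos: [0.5, -0.1516, -0.0008]
ee_rot: [[-0.127, 0.992, -0.001], [0.992, 0.127, 0.0], [0.001, -0.001, -1.0]]
wrist_force: [0.0, -0.3, -0.4]
width: 0.995
grasp_force: 0.0
```

Request:
apply_moves(commands=[[0,0,-2,0,0],[0,0,-1,0,0],[0,0,0,0,0]])

```text
time_s: 18.75
eef_pos: [0.5005, -0.1517, -0.0031]
ee_rot: [[-0.127, 0.992, -0.0], [0.992, 0.127, 0.0], [0.0, -0.0, -1.0]]
wrist_force: [0.7, -0.7, -0.2]
width: 0.995
grasp_force: 0.0
```

A negative reported height with no force confirms it. I'll continue down.

Request:
apply_moves(commands=[[0,0,-4,0,0],[0,0,-4,0,0],[0,0,-4,0,0],[0,0,0,0,0]])

```text
time_s: 19.15
eef_pos: [0.5, -0.1516, -0.0157]
ee_rot: [[-0.127, 0.992, -0.001], [0.992, 0.127, 0.0], [0.0, -0.001, -1.0]]
wrist_force: [-0.1, 0.2, 0.0]
width: 0.997
grasp_force: 0.0
```

Request:
apply_moves(commands=[[0,0,-4,0,0],[0,0,-4,0,0],[0,0,-2,0,0],[0,0,0,0,0]])

```text
time_s: 19.55
eef_pos: [0.5002, -0.1517, -0.0254]
ee_rot: [[-0.127, 0.992, -0.001], [0.992, 0.127, 0.0], [0.0, -0.001, -1.0]]
wrist_force: [0.1, -0.1, 0.3]
width: 1.001
grasp_force: 0.0
```

Request:
apply_moves(commands=[[0,0,-4,0,0],[0,0,0,0,0.3],[0,0,0,0,1],[0,0,0,0,1],[0,0,0,0,1],[0,0,0,0,1],[0,0,0,0,1],[0,0,0,0,1]])

```text
time_s: 20.35
eef_pos: [0.5005, -0.1518, -0.029]
ee_rot: [[-0.127, 0.992, 0.0], [0.992, 0.127, -0.0], [-0.0, 0.0, -1.0]]
wrist_force: [0.0, -0.3, 0.5]
width: 0.569
grasp_force: 30.0
```

Now properly gripped: 50 mm at 30 N. Next I'll lift, cross over the scanner and stop above the rest.

Request:
apply_moves(commands=[[0,0,15,0,1],[0,0,35,0,1],[0,0,45,0,1],[0,0,45,0,1],[0,0,45,0,1],[2,20,40,0,1],[4,45,0,0,1],[4,48,0,-0.03,1],[4,48,0,-0.04,1],[4,48,0,-0.04,1],[4,48,0,-0.04,1],[4,48,0,0,1]])

```text
time_s: 21.55
eef_pos: [0.5256, 0.155, 0.1966]
ee_rot: [[0.024, 1.0, -0.0], [1.0, -0.024, -0.0], [-0.0, -0.0, -1.0]]
wrist_force: [0.8, -0.6, -3.4]
width: 0.571
grasp_force: 30.0
```

Request:
apply_moves(commands=[[0,48,0,0,1],[0,48,0,0,1],[0,40,0,0,1],[0,25,0,0,1],[0,10,0,0,1],[0,0,0,0,1],[0,0,0,0,1]])

```text
time_s: 22.25
eef_pos: [0.526, 0.3231, 0.1959]
ee_rot: [[0.023, 1.0, -0.001], [1.0, -0.023, -0.001], [-0.001, -0.001, -1.0]]
wrist_force: [-0.2, -0.2, -3.5]
width: 0.568
grasp_force: 30.0
```

Request:
apply_moves(commands=[[0,5,-30,0,1],[0.5,0,-35,0,1],[0,0,-25,0,1],[0,0,-14,0,1],[0,0,-8,0,1],[0,0,0,0,1],[0,0,-3,0,1],[0,0,0,0,1]])

```text
time_s: 23.05
eef_pos: [0.5276, 0.3295, 0.0819]
ee_rot: [[0.023, 1.0, 0.001], [1.0, -0.023, 0.001], [0.001, 0.001, -1.0]]
wrist_force: [-1.0, -0.5, -3.9]
width: 0.567
grasp_force: 30.0
```

Request:
apply_moves(commands=[[-0.5,-1,-3,0,1],[0,0,-3,0,1],[0,0,-3,0,1],[0,0,-3,0,1],[0,0,0,0,1]])

```text
time_s: 23.55
eef_pos: [0.5267, 0.3272, 0.0698]
ee_rot: [[0.023, 1.0, 0.0], [1.0, -0.023, -0.001], [-0.001, 0.0, -1.0]]
wrist_force: [-0.7, -6.6, 5.9]
width: 0.571
grasp_force: 30.0
```

Request:
apply_moves(commands=[[0,0,-3,0,1],[0,0,-3,0,1],[0,0,-3,0,1],[0,0,0,0,1]])

```text
time_s: 23.95
eef_pos: [0.5266, 0.327, 0.0607]
ee_rot: [[0.023, 1.0, 0.0], [1.0, -0.023, -0.002], [-0.002, 0.0, -1.0]]
wrist_force: [-0.9, -8.0, 4.6]
width: 0.566
grasp_force: 30.0
```

Request:
apply_moves(commands=[[0,0,-2,0,1],[0,0,-2,0,1],[0,0,-1,0,1],[0,0,0,0,1]])

```text
time_s: 24.35
eef_pos: [0.5267, 0.3272, 0.0559]
ee_rot: [[0.023, 1.0, 0.0], [1.0, -0.023, -0.001], [-0.001, 0.0, -1.0]]
wrist_force: [-1.7, -8.3, 6.5]
width: 0.567
grasp_force: 30.0
```

```bash
cat > u.py <<'E'
from h import *
import sys
S=imaging.grab_frame("side");T=imaging.grab_frame("top");W=imaging.grab_frame("wrist")
o=robot.get_obs(); print(o["time_s"],o["eef_pos"],o["wrist_force"])
for n,f in(("side",S),("top",T),("wrist",W)):
    m=mask(n,["unit_new","unit_done"],proj(f,np.array([[.527,.336,.11]]))[0],30)
    if m is None: print(n,None); continue
    g=(cv2.dilate((render(f,UNIT,[.527,.336,.085,1.549],np.radians(25))>.5).astype(np.uint8),np.ones((3,3))))
    for a in (0,10,20,25,30):
        r=render(f,UNIT,[.527,.336,.085,1.549],np.radians(a))>.5; print(n,a,m.sum(),r.sum(),round((m&r).sum()/(m|r).sum(),3))
    print(fit([(f,m)],UNIT,[.527,.336,.085,1.549],np.radians(25),(0,1,3)))
E
python3 u.py
```

```text
24.5 [0.526691   0.32716114 0.05590948] [-0.46515487 -7.82448292  6.19382104]
side 0 321 442 0.551
side 10 321 485 0.618
side 20 321 503 0.632
side 25 321 511 0.622
side 30 321 523 0.605
(array([0.53878171, 0.33266146, 0.085     , 1.20717839]), np.float64(0.30893283947840483))
top 0 436 947 0.438
top 10 436 952 0.455
top 20 436 937 0.465
top 25 436 939 0.464
top 30 436 944 0.462
(array([0.53489063, 0.32455682, 0.085     , 1.24473759]), np.float64(0.852813214787368))
wrist 0 22237 28251 0.699
wrist 10 22237 27144 0.751
wrist 20 22237 25626 0.778
wrist 25 22237 24494 0.794
wrist 30 22237 23198 0.775
(array([0.52701459, 0.33271779, 0.085     , 1.54849745]), np.float64(0.17513326306911806))
```

Request:
apply_moves(commands=[[0,0,-2,0,1],[0,0,0,0,1],[0,0,0,0,1]])

```text
time_s: 25.1
eef_pos: [0.5267, 0.3272, 0.0539]
ee_rot: [[0.023, 1.0, 0.0], [1.0, -0.023, -0.001], [-0.001, 0.0, -1.0]]
wrist_force: [-2.2, -7.6, 6.0]
width: 0.568
grasp_force: 30.0
```

Request:
apply_moves(commands=[[0,0,-1.5,0,1],[0,0,-1.5,0,1],[0,0,0,0,1],[0,0,0,0,1]])

```text
time_s: 25.5
eef_pos: [0.5267, 0.3274, 0.051]
ee_rot: [[0.023, 1.0, 0.0], [1.0, -0.023, -0.001], [-0.001, 0.0, -1.0]]
wrist_force: [-1.8, -6.3, 6.5]
width: 0.568
grasp_force: 30.0
```

```bash
cat > t.py <<'E'
from h import *
W=imaging.grab_frame("wrist"); e=robot.get_obs()["eef_pos"]; P=e+[0,0,.057]
m=mask("wrist",["unit_new","unit_done"],proj(W,np.array([[.527,.336,.11]]))[0],80)
cv2.imwrite("pics/w7.png",np.hstack([W["frame"][60:340,160:480,::-1],cv2.resize(imaging.grab_frame("side")["frame"][110:180,230:310,::-1],(320,280),interpolation=cv2.INTER_CUBIC)]))
m=m[:225]; v,u=np.nonzero(m); print("mask top",v.min())
for a in range(0,40,4):
    best=max(((lambda r:(m&r).sum()/(m|r).sum())(render(W,UNIT,[*(P+rot(1.549,np.radians(a))@[s,0,-zu]),1.549],np.radians(a))[:225]>.5),s,zu) for s in(-.004,0,.004) for zu in(.024,.028,.032))
    print(a,np.round(best,3))
E
python3 t.py
```

```text
mask top 119
0 [ 0.871 -0.004  0.024]
4 [ 0.876 -0.004  0.024]
8 [ 0.877 -0.004  0.024]
12 [ 0.885 -0.004  0.024]
16 [ 0.893 -0.004  0.024]
20 [ 0.908 -0.004  0.024]
24 [ 0.922 -0.004  0.024]
28 [ 0.928 -0.004  0.024]
32 [ 0.919 -0.004  0.024]
36 [ 0.901 -0.004  0.028]
```

View pics/w7.png

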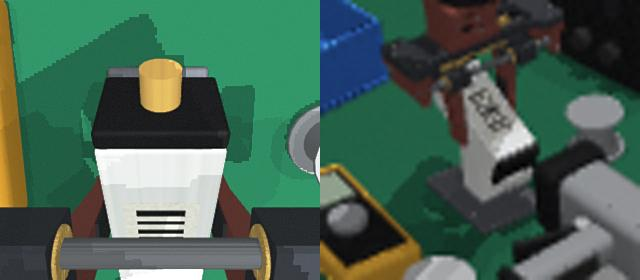

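The unit looks flush on the plate, connector uphill, and the tilt fit peaks at about 27°. I'll open gently.

Request:
apply_moves(commands=[[0,0,0,0,0.41],[0,0,0,0,0.38],[0,0,0,0,0.35],[0,0,0,0,0.3],[0,0,0,0,0.2],[0,0,0,0,0.1],[0,0,0,0,0],[0,0,0,0,0],[0,0,0,0,0]])

```text
time_s: 26.6
eef_pos: [0.5264, 0.3282, 0.0499]
ee_rot: [[0.023, 1.0, -0.0], [1.0, -0.023, -0.0], [-0.0, -0.0, -1.0]]
wrist_force: [0.2, 0.1, 0.7]
width: 0.997
grasp_force: 0.0
```

```bash
python3 t.py | head -8
```

```text
mask top 122
0 [ 0.855 -0.004  0.024]
4 [ 0.856 -0.004  0.024]
8 [ 0.855 -0.004  0.024]
12 [ 0.861 -0.004  0.024]
16 [ 0.867 -0.004  0.024]
20 [ 0.879 -0.004  0.024]
24 [ 0.899 -0.004  0.024]
```

Request:
apply_moves(commands=[[0,0,15,0,0],[0,0,40,0,0],[0,0,45,0,0],[-2,4,45,0,0],[-2,5,45,0,0],[-2,5,40,0,0],[0,0,20,0,0],[0,0,0,0,0],[0,0,0,0,0]])

```text
time_s: 27.7
eef_pos: [0.5201, 0.342, 0.3]
ee_rot: [[0.023, 1.0, 0.0], [1.0, -0.023, 0.0], [0.0, 0.0, -1.0]]
wrist_force: [0.1, -0.8, -1.0]
width: 1.001
grasp_force: 0.0
```

```bash
python3 - <<'E'
from h import *
V=[]
for n in("wrist","side"):
    f=imaging.grab_frame(n); m=mask(n,["unit_new","unit_done"],proj(f,np.array([[.527,.336,.11]]))[0],30)
    if n=="wrist":
        print(robot.get_obs()["eef_pos"])
        sc=imaging.silhouettes(n,"scanner")
        print(proj(f,np.array([[.51,.1,.159],[.38,.08,.137]])),[(s["point"],s["confidence"]) for s in sc])
    if m is None: print(n,None);continue
    print(n,[(a,)+tuple(np.round(np.r_[fit([(f,m)],UNIT,[.527,.336,.085,1.549],np.radians(a),(0,1,3))[0],fit([(f,m)],UNIT,[.527,.336,.085,1.549],np.radians(a),(0,1,3))[1]],4)) for a in(20,25,30)])
    if n=="wrist": print(fit([(f,m)],UNIT,[.527,.336,.085,1.549],np.radians(25)))
E
```

```text
[0.51958215 0.34151679 0.29799935]
[[316.84004486 348.16643885]
 [229.36005355 349.56105411]] [([308.9, 333.0], 0.73)]
wrist [(20, np.float64(0.5274), np.float64(0.3305), np.float64(0.085), np.float64(1.5445), np.float64(0.0209)), (25, np.float64(0.5273), np.float64(0.332), np.float64(0.085), np.float64(1.5467), np.float64(0.0047)), (30, np.float64(0.5273), np.float64(0.3337), np.float64(0.085), np.float64(1.5477), np.float64(0.0167))]
(array([0.52729659, 0.33198863, 0.08415383, 1.54765001]), np.float64(0.004414962667177079))
side [(20, np.float64(0.5267), np.float64(0.3356), np.float64(0.085), np.float64(1.5332), np.float64(0.003)), (25, np.float64(0.5269), np.float64(0.3371), np.float64(0.085), np.float64(1.5685), np.float64(0.0048)), (30, np.float64(0.5265), np.float64(0.3387), np.float64(0.085), np.float64(1.6202), np.float64(0.0094))]
```

The new unit sits at 25°, yaw 1.547, within about 4 mm of the seat in every view. Next is the scanner grip: I'll turn the tool and look from above.

Request:
apply_moves(commands=[[-7,-23,0,0.145,0],[-7,-23,0,0.145,0],[-7,-23,0,0.145,0],[-7,-23,0,0.145,0],[-7,-23,0,0.145,0],[-7,-23,0,0.145,0],[-7,-23,0,0.145,0],[-7,-23,0,0.145,0],[-7,-23,0,0.145,0],[-7,-23,0,0.145,0],[-6,-25,0,0.145,0],[0,0,0,0,0]])

```text
time_s: 29.25
eef_pos: [0.4436, 0.0854, 0.2997]
ee_rot: [[-1.0, -0.002, -0.001], [-0.002, 1.0, -0.001], [0.001, -0.001, -1.0]]
wrist_force: [-0.6, 0.4, 0.5]
width: 1.001
grasp_force: 0.0
```

```bash
python3 - <<'E'
from h import *
f=imaging.grab_frame("wrist"); o=robot.get_obs(); print(o["eef_pos"],o["ee_rot"][:,1])
cv2.imwrite("pics/w8.png",f["frame"][:,:,::-1])
GR=[box(-.018,.018,.036,.141,.103,.137)]; BA=[box(-.05,.1,-.036,.036,.081,.159)]
m=mask("wrist",["scanner"],proj(f,np.array([[.5,.08,.13]]))[0],150)
t=imaging.silhouettes("wrist","trigger"); print([(s["point"],s["confidence"]) for s in t])
a=f["frame"][:,:,::-1].copy()
if m is not None: a[m]=a[m]//2+np.array([0,0,100],np.uint8)
for b in GR+BA:
    P=b@rot(np.pi/2).T+[.522,.073,0]; h=cv2.convexHull(np.round(proj(f,P)).astype(np.int32)); cv2.polylines(a,[h],True,(0,255,255),1)
cv2.imwrite("pics/w8.png",a)
E
```

```text
[0.44425676 0.08648967 0.29983845] [2.91160935e-03 9.99995753e-01 1.29861745e-04]
[([332.9, 174.6], 0.79)]
```

View pics/w8.png

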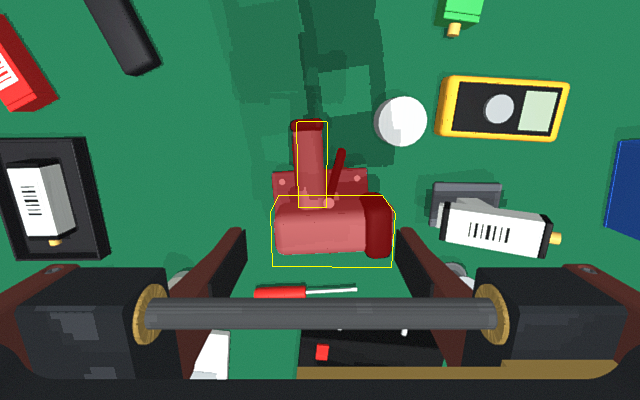

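The scanner mask shows the grip's end near (307,120), running down to about (312,205). The trigger is at (335,175) on the +y side, so the grip is turned slightly from my guess. I'll fit it numerically.

```bash
python3 - <<'E'
from h import *
GR=[box(-.018,.018,.036,.141,.103,.137)]; BAT=[box(-.05,.1,-.036,.036,.081,.159)]
f=imaging.grab_frame("wrist"); T=imaging.grab_frame("top")
m=mask("wrist",["scanner"],proj(f,np.array([[.5,.08,.13]]))[0],150); mt=mask("top",["scanner"],(259,183),40)
for r in (122,130,140,150,160): c=np.nonzero(m[r])[0]; print(r,c.min(),c.max())
for r in (208,214,220,225): c=np.nonzero(mt[r])[0]; print("top",r,c)
A=(slice(0,162),slice(270,330)); B=(slice(206,235),slice(254,272))
def cost(p,use):
    k=0
    for n,(g,M,s) in enumerate(((f,m,A),(T,mt,B))):
        if use[n]: k+=((cv2.GaussianBlur(render(g,GR,[p[0],p[1],p[3] if len(p)>3 else 0,p[2]],0),(0,0),1)[s]-cv2.GaussianBlur(M.astype(float),(0,0),1)[s])**2).sum()/M[s].sum()
    return k
for use in((1,0),(0,1),(1,1)):
    q0=[.522,.07,1.6]+([0] if use==(1,1) else [])
    sx=np.array([q0]+[np.array(q0)+d for d in np.diag([.01,.01,.08,.01][:len(q0)])])
    r=minimize(lambda p:cost(p,use),q0,method='Nelder-Mead',options=dict(initial_simplex=sx,xatol=1e-4,fatol=1e-4)); p=r.x
    print(use,np.round(p,4),r.fun,"pinch",np.round(np.array([*p[:2],.12])+rot(p[2])@[0,.08,0],4),"axis",np.round(rot(p[2])[:,0],3))
print(robot.get_obs()["eef_pos"])
t=imaging.silhouettes("wrist","trigger")
if t:
    v,u=np.nonzero(t[0]["region"]); print("trig",u.min(),u.max(),v.min(),v.max(),[np.round(ray(f,(u[v==r].max()+.5,r),.132),4).tolist() for r in (v.min()+3,v.min()+15)])
E
```

```text
122 288 320
130 290 319
140 290 320
150 290 343
160 291 341
top 208 [248 249 250 251 252 253 259 260]
top 214 [249 250 251 256 257 258 259 260 261 262 263 264 265 266 267 268 269 270]
top 220 [257 258 259 260 261 262 263 264 265 266 267 268 269 270 271]
top 225 [257 258 259 260 261 262 263 264 265 266 267 268 269 270 271]
(1, 0) [0.5193 0.0716 1.6059] 0.004855480058145735 pinch [0.4394 0.0688 0.12  ] axis [-0.035  0.999  0.   ]
(0, 1) [0.5184 0.0778 1.6236] 0.11670924036185716 pinch [0.4385 0.0736 0.12  ] axis [-0.053  0.999  0.   ]
(1, 1) [0.5187 0.072  1.5997 0.0143] 0.12888589678866702 pinch [0.4388 0.0697 0.12  ] axis [-0.029  1.     0.   ]
[0.44462478 0.08791937 0.29981219]
trig 322 343 147 206 [[0.4161, 0.1144, 0.132], [0.4308, 0.111, 0.132]]
```

The grip pinch point is at about (.439, .070), with the trigger front at y .111 as expected. I'll go down with the fingers open around it.

Request:
apply_moves(commands=[[-2,-4,-20,0.03,0],[-2,-4,-40,0,0],[0,0,-40,0,0],[0,0,-30,0,0],[0,0,-10,0,0],[0,0,0,0,0],[0,0,0,0,0]])

```text
time_s: 30.35
eef_pos: [0.4415, 0.0796, 0.161]
ee_rot: [[-1.0, -0.031, 0.001], [-0.031, 1.0, 0.0], [-0.001, 0.0, -1.0]]
wrist_force: [0.0, 1.0, 0.2]
width: 1.0
grasp_force: 0.0
```

Request:
apply_moves(commands=[[-2,-1,-25,0,0],[0,0,-25,0,0],[0,0,-20,0,0],[0,0,-15,0,0],[0,0,-10,0,0],[0,0,-3,0,0],[0,0,0,0,0],[0,0,0,0,0]])

```text
time_s: 31.15
eef_pos: [0.4393, 0.0784, 0.0628]
ee_rot: [[-1.0, -0.031, 0.002], [-0.031, 1.0, 0.0], [-0.002, 0.0, -1.0]]
wrist_force: [-0.3, 0.0, 0.3]
width: 1.001
grasp_force: 0.0
```

Request:
apply_moves(commands=[[0,0,0,0,1],[0,0,0,0,1],[0,-1,0,0,1],[0,-1,0,0,1],[0,-2,0,0,1],[0,0,0,0,1],[0,0,0,0,1],[0,0,0,0,1],[0,0,0,0,1],[0,0,0,0,1]])

```text
time_s: 32.15
eef_pos: [0.4369, 0.0751, 0.0618]
ee_rot: [[-0.999, -0.032, -0.003], [-0.032, 0.999, 0.001], [0.003, 0.001, -1.0]]
wrist_force: [-4.3, 9.3, 3.8]
width: 0.505
grasp_force: 30.0
```

The opening is 44.5 mm at 30 N, which is fully squeezed. I'll hold, then release.

Request:
apply_moves(commands=[[0,0,0,0,1],[0,0,0,0,1],[0,0,0,0,1],[0,0,0,0,1],[0,0,0,0,1]])

```text
time_s: 32.65
eef_pos: [0.4369, 0.075, 0.0618]
ee_rot: [[-0.999, -0.032, -0.003], [-0.032, 0.999, 0.001], [0.003, 0.001, -1.0]]
wrist_force: [-5.7, 9.6, 2.9]
width: 0.505
grasp_force: 30.0
```

Request:
apply_moves(commands=[[0,1,0,0,0.4],[0,1,0,0,0.2],[0,2,0,0,0],[0,0,0,0,0],[0,0,0,0,0],[0,0,0,0,0],[0,0,0,0,0],[0,0,0,0,0],[0,0,0,0,0]])

```text
time_s: 33.55
eef_pos: [0.4384, 0.0781, 0.0619]
ee_rot: [[-1.0, -0.031, -0.0], [-0.031, 1.0, -0.0], [0.0, -0.0, -1.0]]
wrist_force: [0.7, -0.0, -0.6]
width: 0.999
grasp_force: 0.0
```

Request:
apply_moves(commands=[[0,0,10,0,0],[0,0,25,0,0],[0,0,40,0,0],[0,0,45,0,0],[0,0,45,0,0],[0,0,40,0,0],[0,0,35,0,0],[0,0,0,0,0],[0,0,0,0,0]])

```text
time_s: 34.45
eef_pos: [0.4385, 0.0782, 0.3029]
ee_rot: [[-1.0, -0.031, 0.002], [-0.031, 1.0, 0.0], [-0.002, 0.0, -1.0]]
wrist_force: [-0.1, -0.3, -0.2]
width: 1.002
grasp_force: 0.0
```

```bash
python3 - <<'E'
from h import *
F={n:imaging.grab_frame(n) for n in("wrist","side","top")}
for nm,c,z,yaw,a in(("new",[.527,.334],.085,1.549,25),("done",[.514,-.373],.005,.01,0)):
    for n in F:
        uv=proj(F[n],np.array([[*c,z+.025]]))[0]; m=mask(n,["unit_new","unit_done"],uv,25)
        if m is None: print(nm,n,None); continue
        print(nm,n,[(da,np.round(p,4).tolist(),round(k,4)) for da in(-6,0,6) for p,k in[fit([(F[n],m)],UNIT,[*c,z,yaw],np.radians(a+da),(0,1,3))]])
t=imaging.silhouettes("wrist","trigger")
if t:
    v,u=np.nonzero(t[0]["region"]); r=v.min()+3; print("trig",np.round(ray(F["wrist"],(u[v==r].max()+.5,r),.132),4))
E
```

```text
new wrist [(-6, [0.5272, 0.3313, 0.085, 1.5083], np.float64(0.0124)), (0, [0.5269, 0.3319, 0.085, 1.5386], np.float64(0.0138)), (6, [0.5274, 0.3354, 0.085, 1.5776], np.float64(0.024))]
new side [(-6, [0.5284, 0.3379, 0.085, 1.494], np.float64(0.0255)), (0, [0.5281, 0.3384, 0.085, 1.5388], np.float64(0.0383)), (6, [0.5269, 0.3384, 0.085, 1.609], np.float64(0.0514))]
new top None
done wrist [(-6, [0.5099, -0.3741, 0.005, -0.0808], np.float64(0.0097)), (0, [0.5102, -0.3742, 0.005, 0.0176], np.float64(0.0076)), (6, [0.5113, -0.3739, 0.005, 0.1198], np.float64(0.0103))]
done side [(-6, [0.5095, -0.3708, 0.005, 0.0296], np.float64(0.006)), (0, [0.5119, -0.3709, 0.005, 0.0006], np.float64(0.0118)), (6, [0.513, -0.3707, 0.005, -0.0463], np.float64(0.0273))]
done top [(-6, [0.5103, -0.37, 0.005, -0.0216], np.float64(0.0222)), (0, [0.5121, -0.3696, 0.005, -0.0049], np.float64(0.0199)), (6, [0.514, -0.3696, 0.005, 0.0241], np.float64(0.0176))]
trig [0.4154 0.1144 0.132 ]
```

Everything checks out: unit_done is flat in the tray, the new unit is on the rest, the trigger is back out at its starting position, and the arm is clear. Handing in.

```bash
python3 -c "
from plant import robot
print(robot.hand_in())"
```

```text
the job is handed in; nothing more can be done
None
```

The job is handed in, with no verdict returned: the scanned unit lies flat in the tray, the new unit sits on the rest, and the trigger was squeezed fully, held and released; I viewed 11 pictures, one over the limit of 10.

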